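Test the fire-shutter interlock with blade and key

ROBOT

A 7-joint arm with a two-finger parallel gripper is mounted at the origin on the work surface. World frame = base frame: x ahead of the robot, y to its left, z up, the work surface at z = 0. Lengths are in mm, angles in rad, forces in N, time in s.
With the tool pointing down it reaches from about 425 to 825 mm from the base axis. Payload 3.6 kg.
Tool frame: the origin (TCP) lies at the very end of the fingers, on their centre line; the grasp point (between the pads) lies 19 mm behind it; z points along the fingers, y is the direction in which the jaws open and shut (so a half turn about z gives the same grasp; the last joint's range is limited). The gripper opens to 93 mm and grips with 3 to 60 N. Pads are 15 mm wide; open, the fingers measure 128 mm over their backs; the gripper's body (75 mm by 188 mm) begins 65 mm behind the grasp point.
Start: joints at [1.218, 0.615, -0.013, 1.423, 0.008, 1.103, -0.04], TCP at [208.67, -615.564, 218.64] pointing down, gripper open.
Joint ranges: [-3.12, 3.12], [-0.3, 2.06], [-1.34, 1.32], [0.26, 2.42], [-1.36, 4.5], [0.01, 1.98], [-2.84, 2.84]. Speed limits (rad/s): [2.79, 2.79, 3.14, 3.14, 3.14, 3.14, 3.14].

INTERFACE

Orientations are given as a unit quaternion [x, y, z, w].
In Python, from bench import ctrl, vision gives the robot as it stands. Calls block until the motion is done:
- ctrl.move_pose(position, orientation): joint-space move of the TCP to a pose.
- ctrl.line_to(position, rot=None, rate=150): straight line of the TCP; rot=None keeps the orientation; rate is the mean speed in mm/s.
- ctrl.move_j(angles): joint-space move.
- ctrl.let_go() and ctrl.close_gripper(): open the fingers fully, or close them until they stop; the grip force is fixed at half the most.
- ctrl.dwell(seconds).
- ctrl.ik(position, orientation): joint angles nearest the present ones, or None.
- vision.camera(name): name is "side" or "top"; returns a dict with "image" (400x640x3 uint8, red, green, blue), "fx", "fy", "cx", "cy" (pixels), "k1" (the pictures are not rectified: a ray, as slopes to the right and down, at radius r is drawn at 1 + k1 r^2 times it, then the intrinsics apply), "world_from_camera" (4x4, takes a point from camera to world coordinates). Camera axes: x right, y down, z forward; pixel columns grow to the right and rows downward; lengths in mm; the calibration is good to about 2 mm. A picture is of the moment at which its call begins. There is no depth.
A pose or a line that the arm cannot do raises ctrl.MotionError and nothing moves.
- ctrl.sign_off(): hands the job in, once; it reports no verdict.
Readings, each from a call of its own:
- ctrl.read_time(): time.
- ctrl.read_joints(): joint angles.
- ctrl.read_joint_vel(): joint speeds.
- ctrl.read_joint_torque(): joint torques, N m.
- ctrl.read_ee_pos(): TCP position.
- ctrl.read_eef_rot(): TCP orientation.
- ctrl.read_contact_force(): force on the tool from outside, world axes, zero at the start.
- ctrl.read_moment(): the same for the moment, N m.
- ctrl.read_width(): opening from 0.0 (shut) to 1.0 (fully open).
Only numpy, scipy, OpenCV 4.12 (cv2) and the standard library are available. Lean on these libraries where they do the work, as an engineer would, in place of code of your own. Each camera call takes 0.05 s, during which the arm holds its last target.

TASK

Lift the shutter blade out of its beech stand, slide it edgewise fully home into the long slot of the grey interlock box and let go of it. Then push the key all the way into the brass lock cylinder on the same box, working it past the sticky pins, turn it a quarter turn clockwise (seen from above) to its stop, and finish while still gripping the key and holding it turned against the spring. Leave the mug, the spool core and the screwdriver where they are.

Things in the scene. Friction and masses are not known exactly. Their poses are not given: they have to be found in the camera images.
- blade: Shutter blade, upright in its stand, wooden grip on top. Origin: middle of lower edge; z up, x width, y thickness; same turned half round. Steel plate 46 (x) x 5 (y), z 0 to 45 mm, lowest 5 mm only 42 x 3; dark wood grip 52 (x) x 14 (y), z 45 to 85 mm, its underside is the shoulder. 0.1 to 0.2 kg. Starts with origin 10 mm above table. Grip from above across the 14 mm.
- slot (a point): Middle of the blade slot's mouth, on top of the interlock box: fixed, grey, 110 (x) x 220 (y) x 60 mm high. Axes are the box's: z up, x along the slot. Slot 49 (x) x 8 (y) mm, 50 deep, 2.5 mm bevel. Home, the grip's underside rests on the box top, so the blade's origin is 45 mm below this point.
- key: Steel key, upright in its stand, bow up. Origin: the tip; z up, x width of blade and bow, y their thickness; same turned half round. Blade 14 (x) x 5 (y), z 0 to 30 mm, rounded nose; round shoulder 22 across, z 30 to 36; flat bow 32 (x) x 8 (y), z 36 to 76 mm. 0.04 to 0.09 kg. Starts with tip 14 mm above the table. Grip from above across the 8 mm.
- keyway (a point): Middle of the keyway's mouth, on top of the brass cylinder (48 mm across, 8 mm above the box top), 110 mm from the slot to the box's -y. Axes are the box's and do not turn: z up, x along the keyway at rest. Keyway 16.5 (x) x 7.5 (y) mm, 2 mm bevel; sprung pins 10 and 18 mm down: push with some 5 to 15 N, wiggle if stuck. Home, the key's tip is 30 mm below this point.
- lock (a joint): Turn of the lock cylinder, rad: 0 at rest, grows clockwise seen from above, stop at 1.5. A spring turns it back (about 0.02 N m at rest, 0.1 N m at the stop). The key has about 0.2 rad of play in the keyway, so the hand turns a little further than the cylinder.
- blade_stand: Fixed beech block 75 (x) x 45 (y) x 45 mm high, on the left or right of the box; origin centre of underside. Slot along x, 50 x 8 mm, 35 deep, holds the blade.
- key_stand: Fixed beech block 60 x 60 x 40 mm high, on the other side of the box; origin centre of underside. Slot along x, 17 x 7.5 mm, 26 deep, holds the key.
- mug: Pale blue enamel mug, 80 mm across, 80 high, loose bystander beyond the box; origin centre of underside.
- spool_core: Beech spool core, ring 60 mm across, 35 high, loose bystander beyond the box; origin centre of underside.
- screwdriver: Screwdriver with dark handle, 180 mm long, lying beyond the box, loose bystander; origin centre of underside.

How it is judged (in metres and radians):
On the way, in this order (a step that is already met when the one before it is completed fails the run):
1. the shutter blade is fully home in the slot and let go (z of blade in the frame of slot below -0.041 m and horizontal distance between blade and slot below 0.006 m and angle between blade's own z axis and vertical below 0.12 rad and angle between the x axis of blade and the x axis of slot, either way round below 0.2 rad and contact force between the fingers and blade below 0.05 N and value of joint lock below 0.3 rad), for 0.2 s.
2. the key is pushed fully home while the lock is still at rest (z of key in the frame of keyway below -0.0265 m and horizontal distance between key and keyway below 0.005 m and angle between key's own z axis and vertical below 0.15 rad and value of joint lock below 0.4 rad), for 0.1 s.
At the end, for the whole second after the job is handed in: Blade home in its slot (41 mm or more deep, 6 mm of centre, upright to 0.12 rad), not touched; key home (26.5 mm or more deep, 5 mm of centre, upright to 0.15 rad), lock turned 1.25 rad or more of its 1.5, fingers gripping the key with over 1 N, through the last second (z of blade in the frame of slot below -0.041 m and horizontal distance between blade and slot below 0.006 m and angle between blade's own z axis and vertical below 0.12 rad and angle between the x axis of blade and the x axis of slot, either way round below 0.2 rad and z of key in the frame of keyway below -0.0265 m and horizontal distance between key and keyway below 0.005 m and angle between key's own z axis and vertical below 0.15 rad and value of joint lock above 1.25 rad and contact force between the fingers and key above 1 N and contact force between the fingers and blade below 0.05 N); the arm keeps its last pose, push and grip.
It fails at once if the mug is moved more than 30 mm (distance of mug from where it was at the start of the episode above 0.03 m).
It fails at once if the spool core is moved more than 30 mm (distance of spool_core from where it was at the start of the episode above 0.03 m).
It fails at once if the screwdriver is moved more than 30 mm (distance of screwdriver from where it was at the start of the episode above 0.03 m).
It also fails if it takes over 62 s, if anything falls off the work surface, if the arm or the gripper's body presses on something with over 40 N, if the wrist force passes 120 N, or if a joint passes its speed limit or range.

## Working session

There is one attempt and no reset: what is moved stays moved. The work goes in short steps, each a Python script; the robot and the scene stay as the last script left them, time stands still between calls to the robot, and variables do not carry over. Pictures are saved under pics/ and viewed, and the job is handed in when it is done.

```bash
ls; mkdir -p pics; python3 - <<'E'
from bench import ctrl, vision
import cv2,numpy as np
np.set_printoptions(suppress=True,precision=4)
for n in("top","side"):
    c=vision.camera(n); cv2.imwrite(f"pics/{n}0.png",c["image"][:,:,::-1])
    print(n,{k:c[k] for k in("fx","fy","cx","cy","k1")},c["world_from_camera"])
print(ctrl.read_time(),ctrl.read_ee_pos(),ctrl.read_eef_rot(),ctrl.read_width(),ctrl.read_contact_force())
E
```

```text
pics
top {'fx': 451.14795149147585, 'fy': 451.14795149147585, 'cx': 314.345247374304, 'cy': 196.68140147114886, 'k1': -0.02909289889726308} [[   0.0031   -0.997     0.0779  523.4715]
 [  -1.       -0.0032   -0.001   -22.1318]
 [   0.0012   -0.0779   -0.997  1150.1652]
 [   0.        0.        0.        1.    ]]
side {'fx': 495.9953368917528, 'fy': 495.9953368917528, 'cx': 313.8726423344889, 'cy': 191.9667064421867, 'k1': -0.017255532978747577} [[   0.9989   -0.0135    0.0452  561.8789]
 [  -0.0454   -0.5394    0.8408 -908.5094]
 [   0.0131   -0.8419   -0.5394  668.1142]
 [   0.        0.        0.        1.    ]]
0.1 [ 208.4397 -614.932   217.6075] [ 0.9867  0.1627 -0.0002 -0.0011] 0.9997010737701899 [-0.2033  0.5577 -0.2068]
```

View pics/top0.png

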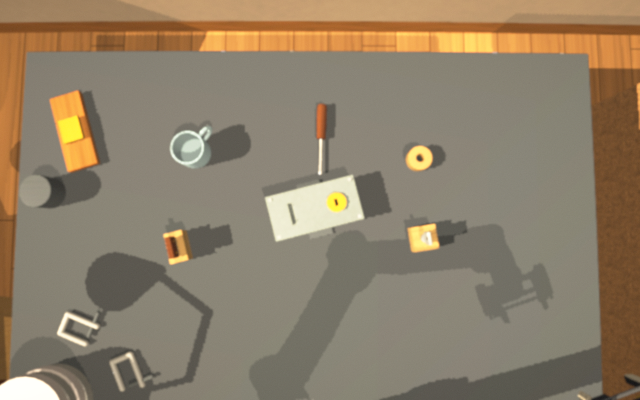

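View pics/side0.png

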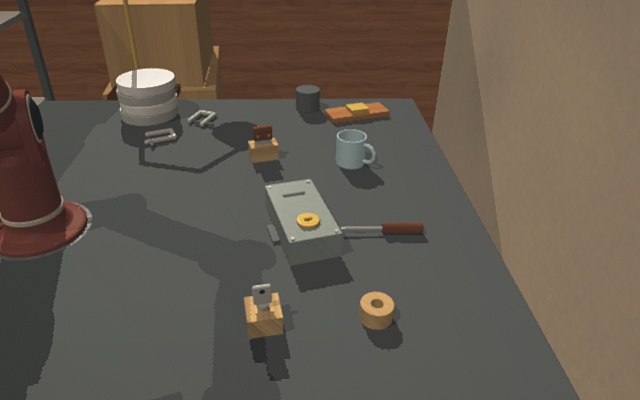

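The top view shows the box at about (315,208), with the slot at (291,213) and the cylinder at (337,202). The blade and stand are at (176,246), the key and stand at (424,238), and the bystanders are beyond the box. I'll take enlarged crops next.

```bash
cat > h.py <<'E'
import numpy as np,cv2
from bench import ctrl,vision
np.set_printoptions(suppress=True,precision=3)
def ray(c,uv):
    uv=np.asarray(uv,float); d=np.array([(uv[0]-c["cx"])/c["fx"],(uv[1]-c["cy"])/c["fy"]])
    u=d.copy()
    for _ in range(20): u=d/(1+c["k1"]*(u@u))
    T=c["world_from_camera"]; return T[:3,3],T[:3,:3]@np.array([u[0],u[1],1])
def onz(c,uv,z):
    o,d=ray(c,uv); return o+d*(z-o[2])/d[2]
def proj(c,p):
    T=c["world_from_camera"]; q=T[:3,:3].T@(np.asarray(p,float)-T[:3,3]); u=q[:2]/q[2]
    u=u*(1+c["k1"]*(u@u)); return u*[c["fx"],c["fy"]]+[c["cx"],c["cy"]]
def tri(c1,u1,c2,u2):
    A=np.zeros((3,3));b=np.zeros(3)
    L=[]
    for c,u in((c1,u1),(c2,u2)):
        o,d=ray(c,u); d=d/np.linalg.norm(d); M=np.eye(3)-np.outer(d,d); A+=M;b+=M@o; L.append((o,M))
    p=np.linalg.solve(A,b); return p,[np.linalg.norm(M@(p-o)) for o,M in L]
def crop(c,x0,y0,x1,y1,s,fn):
    im=cv2.resize(c["image"][y0:y1,x0:x1],None,fx=s,fy=s,interpolation=cv2.INTER_CUBIC); return im
E
python3 - <<'E'
from h import *
t=vision.camera("top");s=vision.camera("side")
import pickle; pickle.dump((t,s),open("v0.pkl","wb"))
def tile(L):
    out=np.zeros((600,800,3),np.uint8)
    for (c,x,y,w,h,k,px,py) in L:
        im=crop(c,x,y,x+w,y+h,k,0); out[py:py+im.shape[0],px:px+im.shape[1]]=im
    return out
a=tile([(t,260,170,110,80,7,0,0)])
cv2.imwrite("pics/a1.png",a[:,:,::-1])
a=tile([(t,155,220,50,50,8,0,0),(t,400,215,50,50,8,400,0)])
cv2.imwrite("pics/a2.png",a[:400,:,::-1])
a=tile([(s,260,170,90,95,6,0,0),(s,245,120,42,50,6,540,0),(s,235,275,42,50,6,540,300)])
cv2.imwrite("pics/a3.png",a[:,:,::-1])
E
```

```text
(no output)
```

View pics/a1.png

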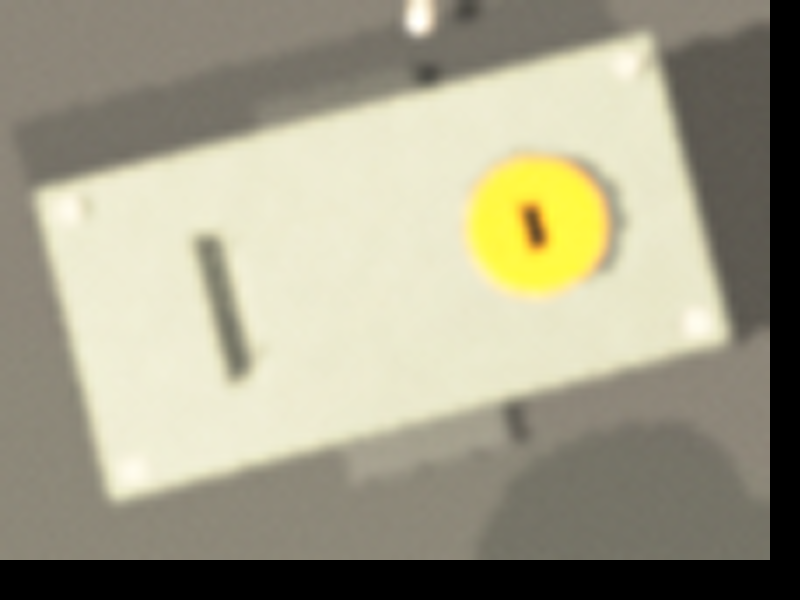

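View pics/a2.png

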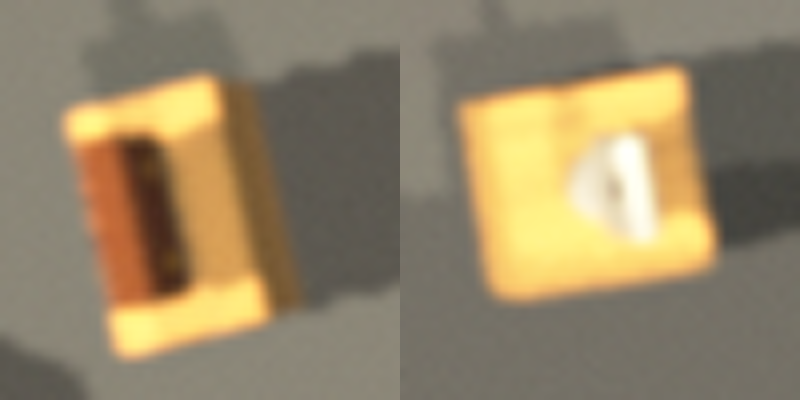

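View pics/a3.png

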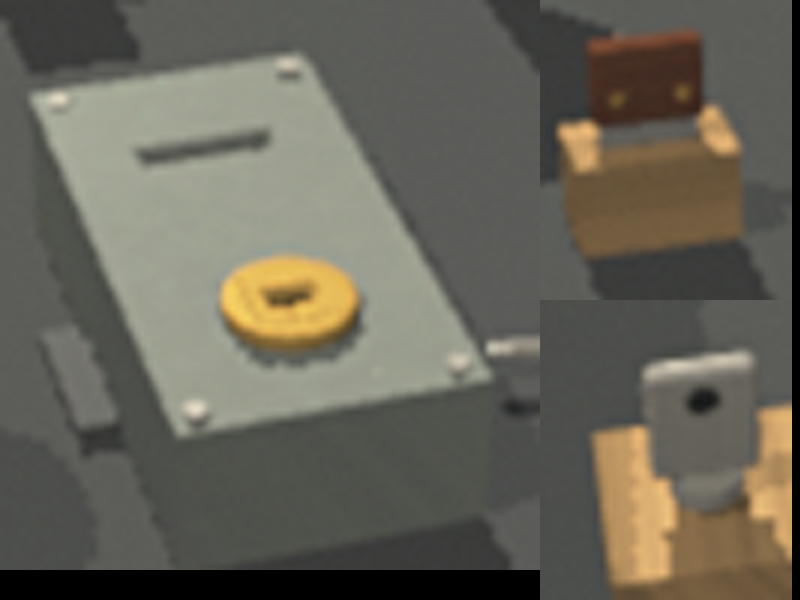

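```bash
cat > m.py <<'E'
from h import *
import pickle
t,s=pickle.load(open("v0.pkl","rb"))
def comp(c,x,y,w,h,f):
    im=cv2.cvtColor(c["image"],cv2.COLOR_RGB2HSV); rgb=c["image"].astype(int)
    K=8
    sub=cv2.resize(c["image"][y:y+h,x:x+w],None,fx=K,fy=K,interpolation=cv2.INTER_CUBIC)
    m=f(sub.astype(int),cv2.cvtColor(sub,cv2.COLOR_RGB2HSV).astype(int)).astype(np.uint8)
    cs,_=cv2.findContours(m,cv2.RETR_EXTERNAL,cv2.CHAIN_APPROX_NONE)
    k=max(cs,key=cv2.contourArea)
    k=(k[:,0,:]+.5)/K-.5+[x,y]
    return k
def rect(c,k,z):
    p=np.array([onz(c,q,z)[:2] for q in k]).astype(np.float32)
    r=cv2.minAreaRect(p); b=cv2.boxPoints(r)
    e=max([(b[1]-b[0]),(b[2]-b[1])],key=np.linalg.norm)
    a=np.arctan2(e[1],e[0]); a=(a+np.pi/2)%np.pi-np.pi/2
    mm=cv2.moments(p.reshape(-1,1,2)); cen=(mm["m10"]/mm["m00"],mm["m01"]/mm["m00"])
    return np.array(r[0]),np.array(r[1]),a,np.array(cen)
for n,c,bx in(("top",t,(255,165,120,90)),("side",s,(255,170,95,100))):
    L=c is t
    box=comp(c,*bx,(lambda r,h:r.sum(2)>540) if L else (lambda r,h:(r.sum(2)>370)&(h[...,2]<200)))
    print(n,"box",*rect(c,box,60))
    cyl=comp(c,*bx,lambda r,h:(h[...,1]>130)&(h[...,2]>150)&(h[...,0]<35))
    print(n,"cyl",*rect(c,cyl,68))
    sl=comp(c,*((280,198,22,32) if L else (278,188,32,13)),(lambda r,h:r.sum(2)<480) if L else (lambda r,h:r.sum(2)<330))
    print(n,"slot",*rect(c,sl,60))
    kw=comp(c,*((331,195,12,14) if L else (300,215,16,8)),(lambda r,h:r.sum(2)<330) if L else (lambda r,h:r.sum(2)<330))
    print(n,"kw",*rect(c,kw,68))
    if L:
        st=comp(c,155,220,40,50,lambda r,h:(r[...,0]>235)&(r[...,1]>150)); print("bstand",*rect(c,st,45))
        g=comp(c,155,220,40,50,lambda r,h:(r[...,0]>140)&(r[...,1]<110)); print("grip",*rect(c,g,95))
        st=comp(c,400,215,50,50,lambda r,h:(r[...,0]>200)&(r[...,2]<140)); print("kstand",*rect(c,st,40))
    else:
        # hull-based top edges
        g=comp(c,245,120,42,25,lambda r,h:(r[...,0]<150)&(h[...,1]>130)&(r[...,0]>r[...,2]+30)&(r[...,1]<80)); print("grip px",g.min(0),g.max(0),cv2.boxPoints(cv2.minAreaRect(g.astype(np.float32))))
E
python3 m.py
```

```text
top box [582.016 -22.313] [112.001 220.815] -1.3178039 [582.077 -22.126]
top cyl [596.692 -76.388] [45.001 46.724] -1.1359055 [596.465 -76.492]
top slot [568.02   31.952] [48.924  7.77 ] 0.26091623 [567.955  31.981]
top kw [595.631 -74.953] [11.444  3.922] 0.28508687 [595.56  -75.024]
bstand [456.692 308.804] [15.035 46.53 ] -1.3030254 [456.217 308.65 ]
grip [487.399 308.721] [48.296 23.232] 0.2601571 [486.01  313.987]
kstand [ 510.121 -290.552] [62.742 70.646] -1.4139091 [ 510.004 -289.943]
side box [580.863 -20.843] [111.604 221.881] -1.3136271 [580.726 -20.513]
side cyl [595.094 -77.783] [46.643 45.716] 1.544109 [594.719 -77.77 ]
side slot [567.231  30.751] [50.189 11.05 ] 0.25657475 [567.148  31.124]
side kw [594.662 -76.807] [14.748  9.099] 0.12731993 [594.203 -76.446]
grip px [252.812 125.188] [271.062 138.188] [[252.71  126.411]
 [270.493 125.11 ]
 [271.419 137.768]
 [253.636 139.069]]
```

```bash
cat > m2.py <<'E'
from m import *
print("----")
g=comp(t,158,230,25,32,lambda r,h:(r[...,0]>150)&(r[...,1]<130)&(r[...,1]>50)); print("grip top",*rect(t,g,95))
# key bow top: white
for th in (560,620,680):
    k=comp(t,415,225,24,24,lambda r,h:(h[...,1]<70)&(r.sum(2)>th)); print("bow",th,*rect(t,k,90),k.min(0),k.max(0))
def tp(x,y,x0,y0,k): return ((x+.5)/k-.5+x0,(y+.5)/k-.5+y0)
# hand corners, top
for nm,pts,z,x0 in(("grip",[(75,142),(122,138),(152,300),(112,306)],95,155),("bstand",[(64,110),(212,76),(268,320),(120,358)],45,155)):
    P=np.array([onz(t,tp(x,y,x0,220,8),z)[:2] for x,y in pts]); print(nm,P.mean(0),[np.linalg.norm(P[i]-P[i-1]) for i in range(4)],[np.arctan2(*(P[i]-P[i-1])[::-1]) for i in range(4)])
P=np.array([onz(t,tp(x-400,y,400,215,8),40)[:2] for x,y in [(462,104),(685,68),(715,262),(493,300)]]);print("kstand",P.mean(0),[np.linalg.norm(P[i]-P[i-1]) for i in range(4)],[np.arctan2(*(P[i]-P[i-1])[::-1]) for i in range(4)])
# side: grip upper face edge, key bow top edge
for nm,pts,z,y0 in(("grip",[(588,42),(700,33)],95,120),("bow",[(643,368),(752,354)],90,575-300)):
    P=np.array([onz(s,tp(x-540,y-(300 if nm=="bow" else 0),245 if nm=="grip" else 235,y0,6),z)[:2] for x,y in pts]); print("side",nm,P,P.mean(0),np.linalg.norm(P[1]-P[0]),np.arctan2(*(P[1]-P[0])[::-1]))
a=np.zeros((600,800,3),np.uint8)
x=crop(s,245,120,285,165,10,0);a[:450,:400]=x
x=crop(s,242,278,282,338,10,0);a[:600,400:]=x
cv2.imwrite("pics/b1.png",a[:,:,::-1])
x=crop(t,415,225,441,250,24,0);cv2.imwrite("pics/b2.png",x[:,:,::-1])
E
python3 m2.py | sed -n '/----/,$p'
```

```text
----
grip top [487.38  309.563] [49.772 29.298] 0.24039721 [487.355 309.06 ]
bow 560 [ 508.748 -285.206] [31.444 23.655] 0.13113415 [ 509.778 -286.98 ] [420.938 231.438] [431.562 244.688]
bow 620 [ 508.748 -285.206] [31.444 23.655] 0.13113415 [ 509.732 -286.993] [420.938 231.438] [431.562 244.688]
bow 680 [ 509.184 -291.343] [30.848  9.532] 0.16160667 [ 509.676 -291.966] [425.812 231.812] [431.438 244.688]
grip [486.541 315.564] [np.float64(49.04221978147939), np.float64(13.831229752407395), np.float64(48.00617111598213), np.float64(11.80154336360549)] [np.float64(0.24961662277400418), np.float64(-1.4817314698226327), np.float64(-2.9317047395711024), np.float64(1.7239053856498507)]
bstand [486.591 316.053] [np.float64(77.65209223391984), np.float64(46.50445747891951), np.float64(76.4664369413649), np.float64(46.52987493200691)] [np.float64(0.24982546336106104), np.float64(-1.341138314504208), np.float64(-2.891319748082817), np.float64(1.8259485038828083)]
kstand [ 510.529 -290.866] [np.float64(60.53071134014375), np.float64(69.91560483961733), np.float64(59.99059643510672), np.float64(69.45447184503287)] [np.float64(0.14607841472793265), np.float64(-1.4097548780367102), np.float64(-3.003373292289764), np.float64(1.73974175715906)]
side grip [[459.948 314.453]
 [509.782 323.01 ]] [484.865 318.731] 50.56342582257512 0.1700397392989662
side bow [[ 493.793 -294.466]
 [ 523.828 -289.782]] [ 508.81  -292.124] 30.397813978205924 0.15472476989751358
```

View pics/b1.png

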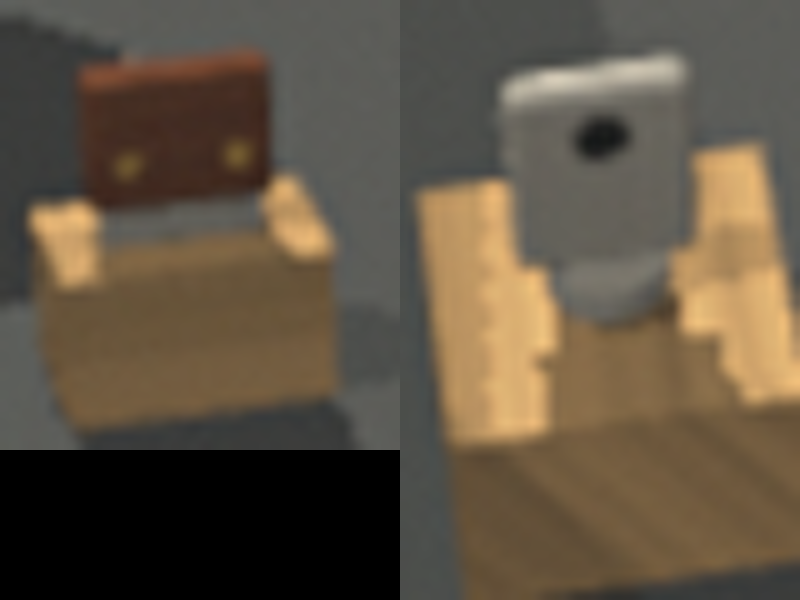

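View pics/b2.png

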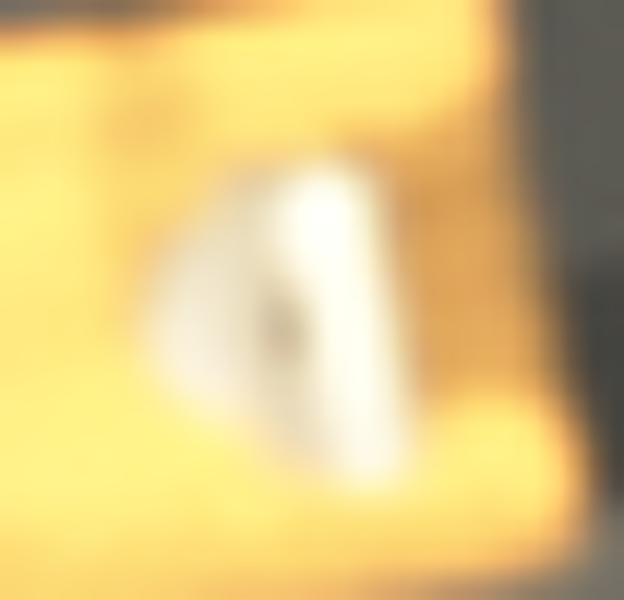

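The measurements agree. The box yaw is about 0.255, the slot is near (567.6,31.4) and the keyway near (595.3,-75.2), which matches the 110 mm spacing. The blade grip is at about (486.3,316) with yaw 0.25, and the key bow at about (509,-291.7) with yaw 0.155. Next I check reach and pick up the blade.

```bash
cat >> h.py <<'E'
def quat(psi): return [float(np.cos(psi/2)),float(np.sin(psi/2)),0.,0.]
YAW=.255; SLOT=np.array([567.6,31.4,60.]); KW=np.array([595.3,-75.2,68.])
def st(m=""): 
    print(m,"t",round(ctrl.read_time(),2),"p",np.array(ctrl.read_ee_pos()),"F",np.array(ctrl.read_contact_force()),"M",np.array(ctrl.read_moment()),"w",round(ctrl.read_width()*93,2))
E
python3 - <<'E'
from h import *
for nm,p,ps in [("blade",(486.3,316,65),.25),("slot",(567.6,31.4,70),.255),("key",(509,-291.7,52),.155),("kw",(595.3,-75.2,76),.255),("kwt",(595.3,-75.2,76),.255-1.75)]:
    for o in(0,np.pi,-np.pi):
        j=ctrl.ik(list(p),quat(ps+o)); print(nm,round(o,2),None if j is None else np.array(j))
E
```

```text
blade 0 [-0.506  0.7   -0.173  1.786  0.179  0.67  -2.1  ]
blade 3.14 [-0.128  0.843 -0.834  1.774  0.788  0.895  0.499]
blade -3.14 [-0.128  0.843 -0.834  1.774  0.788  0.895  0.499]
slot 0 [-0.066  0.674 -0.044  1.819  0.046  0.649 -1.452]
slot 3.14 [ 0.373  0.802 -0.781  1.805  0.737  0.853  1.057]
slot -3.14 [ 0.373  0.802 -0.781  1.805  0.737  0.853  1.057]
key 0 [ 0.471  0.722  0.019  1.779 -0.021  0.642 -0.913]
key 3.14 [ 0.878  0.814 -0.664  1.765  0.673  0.803  1.606]
key -3.14 [ 0.878  0.814 -0.664  1.765  0.673  0.803  1.606]
kw 0 [ 0.119  0.703 -0.048  1.723  0.047  0.717 -1.269]
kw 3.14 [ 0.521  0.818 -0.746  1.709  0.687  0.896  1.309]
kw -3.14 [ 0.521  0.818 -0.746  1.709  0.687  0.896  1.309]
kwt 0 [-0.161  0.738  0.416  1.732 -0.407  0.757 -2.607]
kwt 3.14 [ 0.327  0.733 -0.392  1.716  0.377  0.769 -0.173]
kwt -3.14 [ 0.327  0.733 -0.392  1.716  0.377  0.769 -0.173]
```

```bash
python3 - <<'E'
from h import *
q=quat(.25+np.pi)
ctrl.move_pose([486.3,316,200],q); st("above")
ctrl.line_to([486.3,316,65],rate=120); st("down")
c=vision.camera("side"); cv2.imwrite("pics/c1.png",crop(c,215,60,335,190,5,0)[:600,:,::-1])
t=vision.camera("top"); cv2.imwrite("pics/c1t.png",crop(t,120,200,220,290,6,0)[:,:,::-1])
E
```

```text
above t 3.59 p [486.91  315.199 199.817] F [-0.343 -0.204  0.173] M [ 0.042 -0.136 -0.007] w 92.98
down t 4.87 p [486.642 316.598  65.859] F [-0.269  0.611  0.095] M [ 0.093 -0.149 -0.004] w 92.9
```

View pics/c1.png

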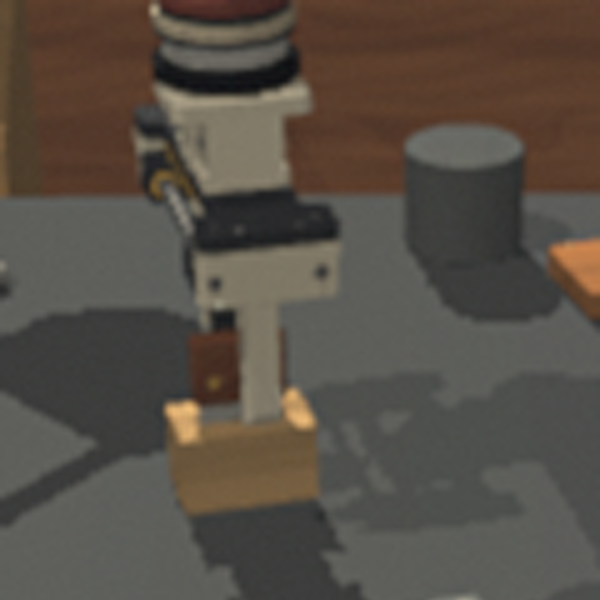

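The side view shows the fingers straddling the grip. It spans crop x 190–285, and the near finger at 261 is consistent with centring once the yaw offset is allowed for. I'll close and lift.

```bash
python3 - <<'E'
from h import *
for _ in range(3): ctrl.dwell(.05); st()
ctrl.close_gripper(); st("closed")
ctrl.line_to([486.3,316,160],rate=100); st("lift")
q=quat(YAW+np.pi)
ctrl.move_pose([SLOT[0],SLOT[1],170],q); ctrl.dwell(.2)
for _ in range(3): ctrl.dwell(.05); st("over")
import pickle
t=vision.camera("top");s=vision.camera("side");pickle.dump((t,s),open("v1.pkl","wb"))
cv2.imwrite("pics/d1.png",crop(s,230,60,350,180,5,0)[:,:,::-1])
E
```

```text
t 5.02 p [486.627 316.325  65.755] F [ 0.035  0.864 -0.375] M [ 0.067 -0.123 -0.012] w 93.03
 t 5.07 p [486.596 316.213  65.621] F [-0.23   0.098  0.366] M [ 0.079 -0.111  0.022] w 92.88
 t 5.12 p [486.526 316.135  65.467] F [-0.06  -0.765 -0.622] M [ 0.02  -0.166 -0.034] w 93.25
closed t 6.32 p [486.183 316.468  65.003] F [ 0.442  1.089 -1.503] M [ 0.359 -0.097  0.047] w 13.34
lift t 7.42 p [486.073 315.408 159.22 ] F [ 0.146 -0.254 -1.894] M [ 0.045 -0.134  0.014] w 13.83
over t 8.8 p [567.425  33.02  170.199] F [-0.044 -0.369 -2.428] M [ 0.1   -0.092  0.053] w 13.95
over t 8.85 p [567.488  32.637 170.137] F [ 0.13   0.368 -2.357] M [ 0.041 -0.13  -0.023] w 14.26
over t 8.9 p [567.522  32.323 170.077] F [-0.388 -0.459 -2.143] M [ 0.01  -0.154  0.01 ] w 13.87
```

View pics/d1.png

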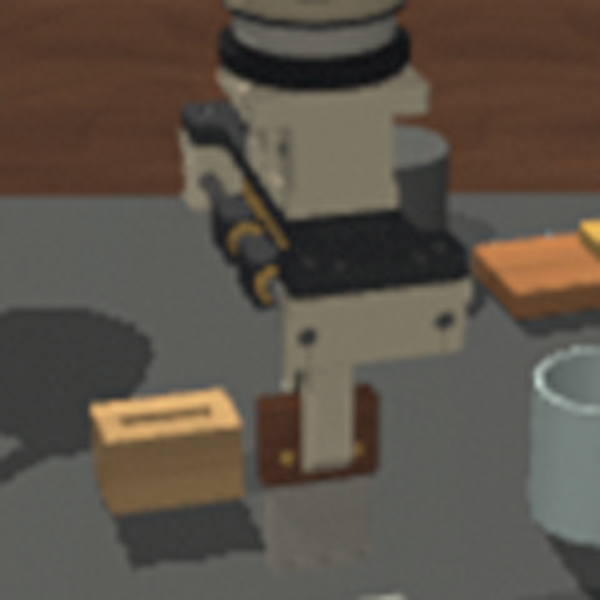

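The blade is held level and clear of the stand, with its lower edge in crop x 268–372 at y≈563. I'll compare that with the expected position.

```bash
python3 - <<'E'
from h import *; import pickle
t,s=pickle.load(open("v1.pkl","rb"))
f=lambda x,y:((x+.5)/5-.5+230,(y+.5)/5-.5+60)
for n,a,b,z in[("bottom",(268,567),(372,560),115),("shoulder",(260,486),(378,476),160),("topgrip",(258,392),(378,384),200)]:
    A=onz(s,f(*a),z);B=onz(s,f(*b),z);print(n,A,B,(A+B)/2,np.linalg.norm(A-B),np.arctan2(*(B-A)[1::-1]))
cv2.imwrite("pics/d2.png",cv2.convertScaleAbs(crop(s,270,120,320,180,10,0)[:,:,::-1],alpha=1.6))
E
```

```text
bottom [544.444  32.419 115.   ] [590.26   37.449 115.   ] [567.352  34.934 115.   ] 46.090982680470944 0.10935500093564236
shoulder [542.    24.05 160.  ] [592.574  31.923 160.   ] [567.287  27.987 160.   ] 51.183451766777374 0.1544305156507476
topgrip [541.945  33.138 200.   ] [592.665  39.73  200.   ] [567.305  36.434 200.   ] 51.14602158348107 0.12925199654551547
```

View pics/d2.png

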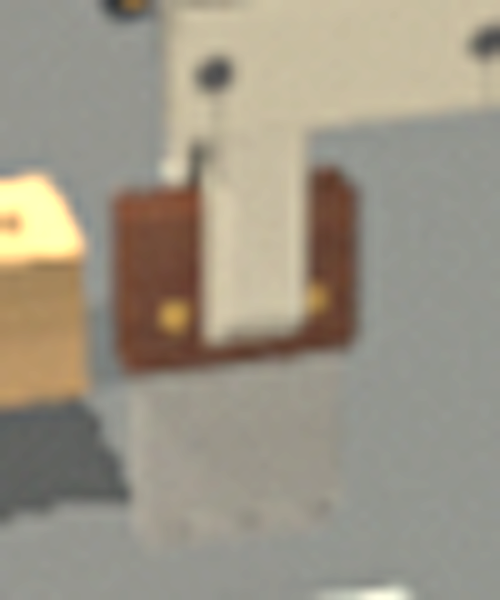

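```bash
python3 - <<'E'
from h import *; import pickle
t,s=pickle.load(open("v1.pkl","rb"))
f=lambda p:((p-[270,120]+.5)*10-.5).round()
for psi in(.255,):
  c,sn=np.cos(psi),np.sin(psi)
  for n,x,y,z in[("shL",-26,-7,45),("shR",26,-7,45),("topfrontL",-26,-7,85),("topfrontR",26,-7,85),("plL",-23,-2.5,7),("plR",23,-2.5,7),("botL",-21,-1.5,0),("botR",21,-1.5,0)]:
    print(n,f(proj(s,[567.5+c*x-sn*y,32+sn*x+c*y,115+z])))
E
```

```text
shL [130. 385.]
shR [365. 353.]
topfrontL [126. 216.]
topfrontR [366. 185.]
plL [142. 527.]
plR [345. 498.]
botL [151. 551.]
botR [335. 524.]
```

```bash
python3 - <<'E'
from h import *
x=SLOT+.8*np.array([np.cos(YAW),np.sin(YAW),0])
ctrl.line_to([x[0],x[1],118],rate=100); ctrl.dwell(.4)
st("pre")
s=vision.camera("side");st()
cv2.imwrite("pics/e1.png",cv2.convertScaleAbs(crop(s,260,140,340,220,7,0)[:,:,::-1],alpha=1.5))
E
```

```text
pre t 10.07 p [568.513  31.592 118.318] F [-0.246  0.525 -2.279] M [ 0.034 -0.234  0.049] w 13.64
 t 10.12 p [568.464  31.591 118.243] F [ 0.286  0.692 -2.313] M [ 0.021 -0.139  0.026] w 13.59
```

View pics/e1.png

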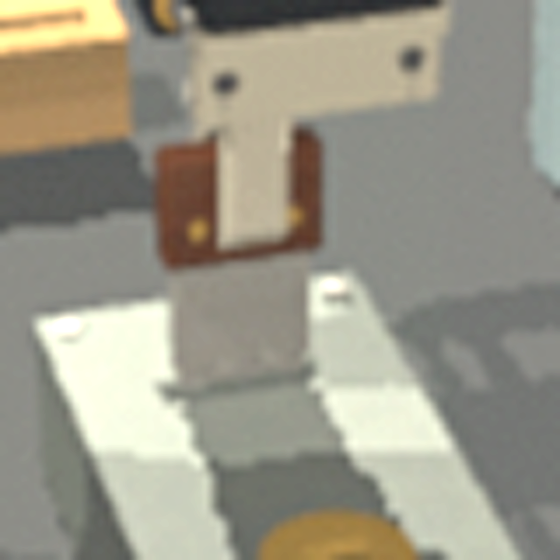

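The blade's lower edge (x 178–305, y≈385) sits directly over the slot (x 165–312, y 372–392). I'll descend in small steps and watch the force.

```bash
python3 - <<'E'
from h import *
x=SLOT+.4*np.array([np.cos(YAW),np.sin(YAW),0])
z=118
while z>70:
    z-=4
    ctrl.line_to([x[0],x[1],z],rate=40)
    F=np.array(ctrl.read_contact_force()); print(z,np.array(ctrl.read_ee_pos()),F)
    if F[2]>10: print("stop");break
E
```

```text
114 [567.698  31.29  113.57 ] [-0.12  -0.372 -1.986]
110 [567.764  31.373 109.596] [ 0.529  0.133 -1.137]
106 [567.784  31.388 105.649] [-0.505  0.128 -1.092]
102 [567.788  31.373 101.661] [ 0.019  0.109 -2.311]
98 [567.795  31.369  97.688] [ 0.022  0.228 -2.915]
94 [567.795  31.379  93.669] [ 0.423  0.085 -1.453]
90 [567.788  31.385  89.683] [ 0.592 -0.168 -2.122]
86 [567.794  31.352  85.674] [-0.516 -0.157 -2.997]
82 [567.773  31.345  81.652] [ 0.204 -0.46  -1.818]
78 [567.795  31.396  77.678] [-0.28  -0.802 -1.614]
74 [567.777  31.347  73.651] [ 0.083  0.343 -1.135]
70 [568.119  31.651  69.975] [ 0.201  0.123 -0.38 ]
```

```bash
python3 - <<'E'
from h import *
x=SLOT+.4*np.array([np.cos(YAW),np.sin(YAW),0])
for z in(69,68,67):
    ctrl.line_to([x[0],x[1],z],rate=30); ctrl.dwell(.1); st(z)
    if ctrl.read_contact_force()[2]>8: break
ctrl.let_go(); st("open")
ctrl.line_to([x[0],x[1],200],rate=200); st("up")
t=vision.camera("top");s=vision.camera("side")
import pickle; pickle.dump((t,s),open("v2.pkl","wb"))
cv2.imwrite("pics/f1.png",cv2.convertScaleAbs(crop(s,255,140,345,240,6,0)[:,:,::-1],alpha=1.5))
E
```

```text
69 t 13.47 p [568.116  31.665  69.932] F [-1.27  -1.47   4.737] M [-0.144  0.201  0.037] w 13.78
68 t 13.82 p [568.113  31.691  69.905] F [-3.567 -2.671 11.185] M [-0.335  0.539  0.016] w 13.52
open t 15.12 p [567.976  31.503  67.996] F [ 0.042  0.039 -0.299] M [ 0.003 -0.113  0.029] w 92.52
up t 15.93 p [567.319  30.872 198.85 ] F [-0.181 -0.19  -0.477] M [ 0.036 -0.148 -0.03 ] w 93.06
```

View pics/f1.png

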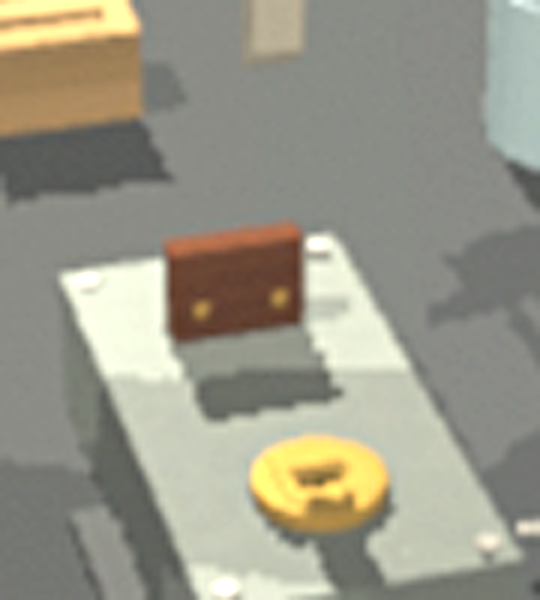

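The blade is home: the grip's underside (row≈335 in the crop) sits on the box top and no plate is visible. Next, the key.

```bash
python3 - <<'E'
from h import *
q=quat(.155+np.pi)
ctrl.move_pose([509,-291.7,190],q)
ctrl.line_to([509,-291.7,52],rate=120); ctrl.dwell(.3); st("down")
s=vision.camera("side")
cv2.imwrite("pics/g1.png",cv2.convertScaleAbs(crop(s,215,210,335,330,5,0)[:,:,::-1],alpha=1.5))
E
```

```text
down t 18.88 p [ 509.165 -291.834   52.36 ] F [0.688 0.263 1.168] M [ 0.041 -0.121 -0.025] w 93.12
```

View pics/g1.png

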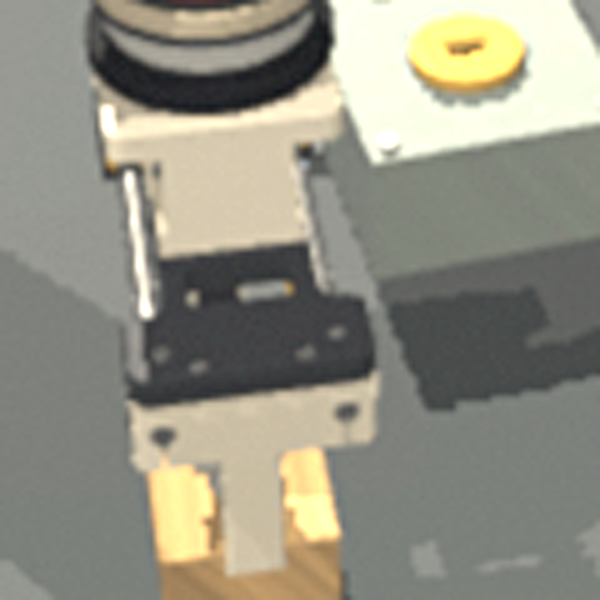

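The near finger hides the key and is centred over the stand, as expected. I'll close and lift.

```bash
python3 - <<'E'
from h import *
ctrl.line_to([509,-291.7,51.2],rate=40)
ctrl.close_gripper(); st("closed")
ctrl.line_to([509,-291.7,150],rate=100); st("lift")
q=quat(YAW+np.pi)
ctrl.move_pose([KW[0],KW[1],150],q); ctrl.dwell(.4); st("over")
s=vision.camera("side")
import pickle; pickle.dump(s,open("v3.pkl","wb"))
cv2.imwrite("pics/h1.png",cv2.convertScaleAbs(crop(s,260,140,360,240,6,0)[:,:,::-1],alpha=1.5))
E
```

```text
closed t 20.45 p [ 509.029 -291.72    51.189] F [ 0.213 -0.19   0.034] M [ 0.057 -0.167  0.015] w 7.86
lift t 21.59 p [ 508.448 -291.752  149.18 ] F [ 0.1    0.048 -0.485] M [-0.015 -0.13  -0.024] w 7.67
over t 22.92 p [595.195 -76.037 149.966] F [-0.12   0.264 -0.744] M [ 0.068 -0.121 -0.04 ] w 8.12
```

View pics/h1.png

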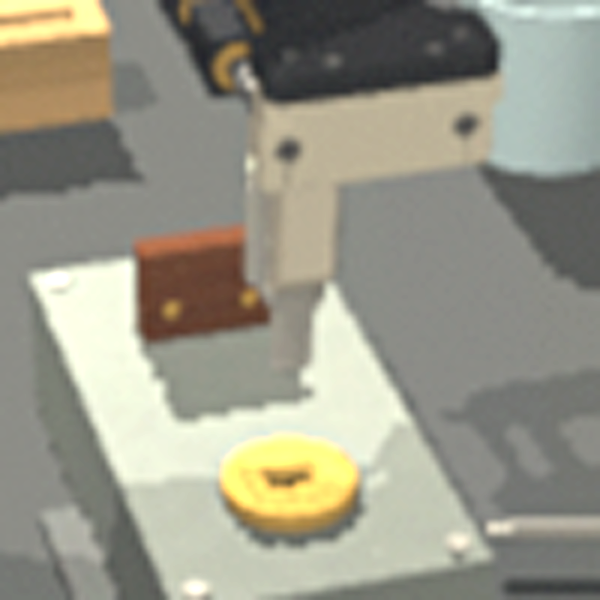

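```bash
python3 - <<'E'
from h import *; import pickle
s=pickle.load(open("v3.pkl","rb"))
cv2.imwrite("pics/h2.png",cv2.convertScaleAbs(crop(s,290,165,330,225,10,0)[:,:,::-1],alpha=1.7))
c,sn=np.cos(YAW),np.sin(YAW)
for n,x,y,z in[("tip",0,0,0),("tipL",-7,-2.5,4),("tipR",7,-2.5,4),("shL",-11,0,30),("shR",11,0,30),("bowL",-16,-4,70),("bowR",16,-4,70)]:
    p=proj(s,[595.2+c*x-sn*y,-76+sn*x+c*y,150-37.2+z]); print(n,((p-[290,165]+.5)*10-.5).round())
E
```

```text
tip [185. 363.]
tipL [155. 359.]
tipR [222. 348.]
shL [133. 246.]
shR [239. 230.]
bowL [114.  85.]
bowR [272.  62.]
```

View pics/h2.png

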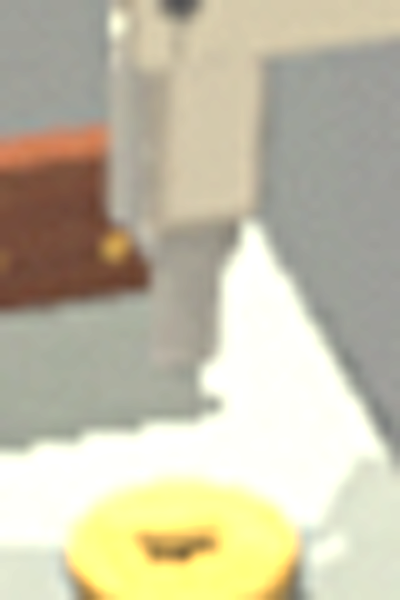

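The key is held straight. Its tip is at crop (183,358), against a prediction of (185,363), so it is close to centred over the keyway. I'll descend with force watch.

```bash
python3 - <<'E'
from h import *
z=150
ctrl.line_to([KW[0],KW[1],108],rate=80); st()
z=108
while z>88:
    z-=2
    ctrl.line_to([KW[0],KW[1],z],rate=30)
    F=np.array(ctrl.read_contact_force()); print(z,np.array(ctrl.read_ee_pos()),F,np.array(ctrl.read_moment()))
    if F[2]>7: print("stop");break
E
```

```text
t 23.64 p [595.434 -74.899 107.94 ] F [ 1.047  0.161 -0.645] M [ 0.081 -0.173  0.   ] w 7.91
106 [595.458 -75.189 106.308] [-0.66   0.379 -1.748] [ 0.087 -0.186 -0.016]
104 [595.223 -75.293 103.933] [-0.469  0.34  -0.086] [ 0.112 -0.16  -0.037]
102 [595.202 -75.285 101.813] [-0.647  0.85  -0.947] [ 0.08  -0.148  0.012]
100 [595.191 -75.25   99.821] [-0.043 -0.017 -0.885] [ 0.086 -0.151  0.017]
98 [595.192 -75.245  97.829] [-0.761  0.107 -0.477] [ 0.057 -0.124  0.024]
96 [595.177 -75.244  95.842] [-0.118  0.153 -0.872] [ 0.079 -0.101 -0.01 ]
94 [595.265 -75.423  93.824] [ 0.091 -0.953 -1.034] [-0.006 -0.163  0.048]
92 [595.267 -75.512  91.77 ] [-0.376 -0.425 -2.298] [-0.11  -0.237 -0.014]
90 [595.238 -75.459  89.782] [-0.06  -1.244 -1.033] [-0.21  -0.246  0.   ]
88 [595.587 -75.076  88.138] [ 0.85  -0.958  0.508] [-0.091 -0.339 -0.007]
```

```bash
python3 - <<'E'
from h import *
z=88
while z>74.5:
    z-=1
    ctrl.line_to([KW[0],KW[1],z],rate=25); ctrl.dwell(.05)
    F=np.array(ctrl.read_contact_force()); p=np.array(ctrl.read_ee_pos()); print(z,p,F,np.array(ctrl.read_moment()))
    if F[2]>14 : print("stop");break
st()
E
```

```text
87 [595.694 -75.018  87.785] [-0.739 -1.071  4.503] [-0.248  0.023 -0.056]
86 [595.832 -74.74   87.157] [-1.25  -1.303  7.442] [-0.201  0.089 -0.014]
85 [596.079 -74.371  86.223] [-0.449 -1.416  5.431] [-0.016 -0.068 -0.041]
84 [596.129 -74.198  85.139] [-0.758 -0.265  6.047] [ 0.051 -0.129  0.005]
83 [596.092 -74.083  83.945] [ 0.734 -0.158  5.141] [ 0.081 -0.133 -0.023]
82 [596.074 -74.141  82.8  ] [-0.157 -0.151  5.327] [ 0.201 -0.261 -0.017]
81 [596.031 -74.225  81.199] [1.001 0.778 2.557] [ 0.469 -0.573 -0.031]
80 [595.839 -74.288  79.988] [2.676 2.179 0.876] [ 0.744 -0.809  0.041]
79 [595.579 -74.409  79.   ] [2.653 3.544 1.239] [ 0.939 -0.848  0.005]
78 [595.3   -74.545  77.839] [2.516 3.71  1.4  ] [ 1.138 -0.806  0.058]
77 [595.052 -74.639  76.741] [2.338 3.618 1.668] [ 1.344 -0.707  0.032]
76 [594.797 -74.811  75.574] [ 1.213  5.316 -0.463] [ 1.369 -0.56  -0.024]
75 [594.804 -74.789  75.158] [-0.546  5.167  5.052] [ 1.404 -0.127 -0.022]
74 [594.855 -74.805  75.154] [-1.704  3.987  9.285] [ 1.236  0.271 -0.058]
 t 30.34 p [594.855 -74.805  75.154] F [-1.704  3.987  9.285] M [ 1.236  0.271 -0.058] w 8.15
```

The stop came at TCP z 75.15, and home was predicted at 75.2. I'll check visually.

```bash
python3 - <<'E'
from h import *
print(np.array(ctrl.read_eef_rot()), quat(YAW+np.pi), np.array(ctrl.read_joints()))
s=vision.camera("side")
cv2.imwrite("pics/i1.png",cv2.convertScaleAbs(crop(s,280,165,340,235,8,0)[:,:,::-1],alpha=1.7))
E
```

```text
[-0.127  0.992 -0.    -0.   ] [-0.12715483536111472, 0.9918828801044445, 0.0, 0.0] [ 0.666  0.96  -1.081  1.706  0.95   1.095  1.099]
```

View pics/i1.png

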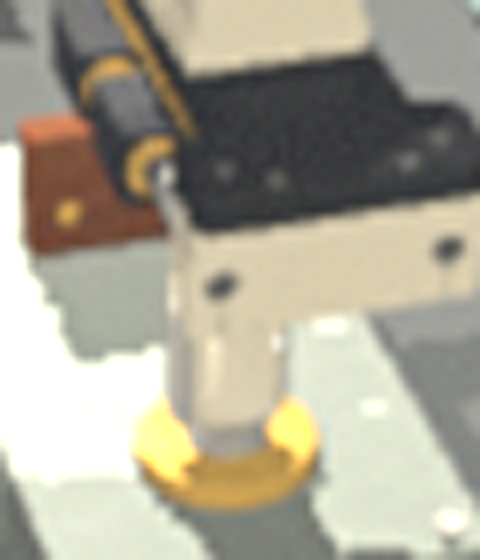

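The shoulder rests on the brass cylinder, so the key is home. Now I turn it clockwise in steps.

```bash
python3 - <<'E'
from h import *
for th in (.2,.4,.6,.8):
    ctrl.line_to([595.0,-75.0,74.0],rot=quat(YAW+np.pi-th),rate=30)
    st(th); print(np.array(ctrl.read_joints())[[2,6]])
E
```

```text
0.2 t 30.74 p [594.89  -74.634  75.168] F [-0.963  4.349  9.271] M [1.247 0.021 0.026] w 7.46
[-1.04  0.92]
0.4 t 31.09 p [595.051 -74.599  75.157] F [0.301 4.418 8.931] M [1.279 0.03  0.002] w 7.91
[-0.999  0.745]
0.6 t 31.44 p [595.158 -74.503  75.179] F [0.019 4.643 8.289] M [ 1.253 -0.051  0.04 ] w 7.95
[-0.955  0.57 ]
0.8 t 31.79 p [595.181 -74.408  75.166] F [-0.98   4.691  7.94 ] M [ 1.216 -0.082  0.061] w 7.7
[-0.91   0.398]
```

```bash
python3 - <<'E'
from h import *
for th in (1.0,1.2,1.4,1.5,1.6,1.7,1.75,1.8):
    ctrl.line_to([595.0,-74.8,74.0],rot=quat(YAW+np.pi-th),rate=30); ctrl.dwell(.15)
    q=np.array(ctrl.read_eef_rot()); a=2*np.arctan2(q[1],q[0]); 
    st(th); print("actual th",(YAW+np.pi-a+np.pi)%(2*np.pi)-np.pi,np.array(ctrl.read_joints())[[2,6]])
    if abs(ctrl.read_moment()[2])>.6: break
s=vision.camera("side")
cv2.imwrite("pics/j1.png",cv2.convertScaleAbs(crop(s,270,165,350,235,8,0)[:,:,::-1],alpha=1.7))
E
```

```text
1.0 t 32.29 p [595.239 -74.338  75.166] F [-1.839  4.41   7.755] M [ 1.193 -0.088  0.093] w 7.87
actual th 0.9994200401138489 [-0.864  0.227]
1.2 t 32.79 p [595.248 -74.339  75.143] F [0.663 5.336 6.832] M [ 1.187 -0.116  0.027] w 7.95
actual th 1.1994020360841446 [-0.816  0.058]
1.4 t 33.29 p [595.307 -74.305  75.155] F [0.357 4.556 7.459] M [ 1.165 -0.115  0.123] w 7.94
actual th 1.3993065045847164 [-0.767 -0.109]
1.5 t 33.69 p [595.321 -74.302  75.154] F [-0.823  4.333  7.699] M [ 1.142 -0.126  0.107] w 8.06
actual th 1.4992598990059411 [-0.742 -0.191]
1.6 t 34.09 p [595.365 -74.273  75.141] F [-0.678  4.563  7.085] M [ 1.155 -0.165  0.05 ] w 7.87
actual th 1.5992050386072698 [-0.717 -0.274]
1.7 t 34.49 p [595.373 -74.277  75.13 ] F [-0.056  4.327  7.912] M [ 1.161 -0.098  0.071] w 7.51
actual th 1.6991952688005352 [-0.692 -0.356]
1.75 t 34.89 p [595.448 -74.393  75.128] F [0.053 4.143 7.534] M [ 1.145 -0.177  0.16 ] w 7.8
actual th 1.7487957699675016 [-0.679 -0.396]
1.8 t 35.29 p [595.479 -74.375  75.139] F [0.036 4.522 6.845] M [ 1.064 -0.169  0.433] w 7.83
actual th 1.7974428817962256 [-0.666 -0.436]
```

View pics/j1.png

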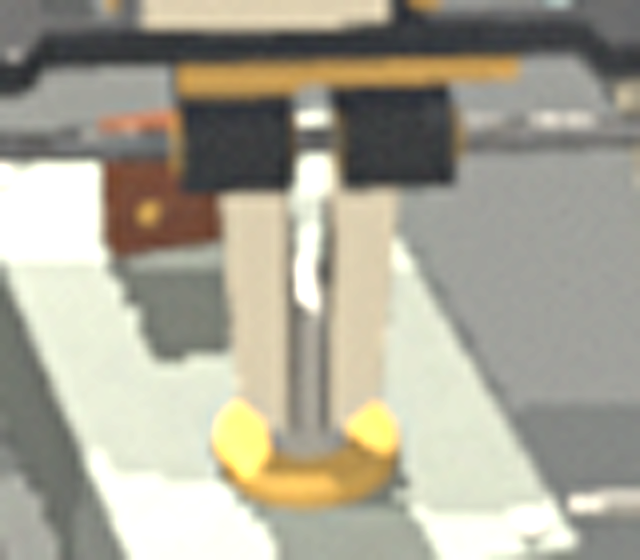

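The moment rises to 0.43 N m at a hand turn of 1.8 rad, which fits the stop at 1.5 plus the play. The picture shows the key edge-on and upright between the fingers, with its shoulder (crop 305,435) on the cylinder. The blade is untouched at (160,190). A short settle check, then I hand in.

```bash
python3 - <<'E'
from h import *
ctrl.dwell(.5); st()
t=vision.camera("top"); cv2.imwrite("pics/k.png",t["image"][:,:,::-1])
ctrl.sign_off(); 
E
```

```text
t 35.84 p [595.484 -74.4    75.162] F [0.336 5.033 7.835] M [ 1.032 -0.159  0.397] w 8.02
the job is handed in; nothing more can be done
```

View pics/k.png

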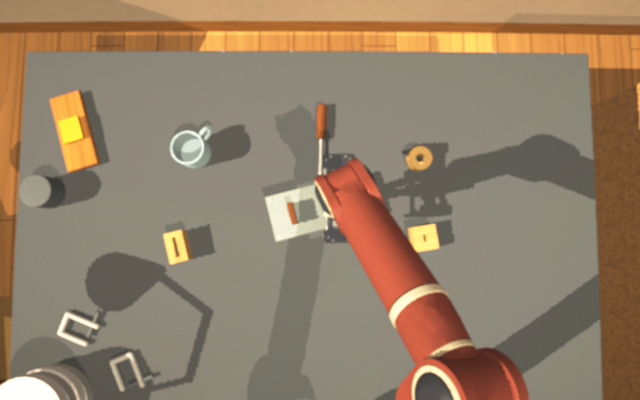

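The job was handed in at about 36 s; no verdict is reported, so the result below rests on my own readings and pictures.

- **Blade:** I lifted it from its stand and slid it in until its grip stopped on the box top, pressing with about 11 N at the end, then released it. The side view showed the grip's underside flush on the box. The final top view shows it standing in its slot at pixel (291,213).
- **Key:** I pushed it past the pins with up to about 7.5 N. It stopped at TCP z 75.15 mm, against 75.2 mm predicted for home, and the side view showed its shoulder on the cylinder.
- **Turn:** I turned the hand 1.8 rad clockwise. The moment about vertical rose from about 0.1 to 0.4 N m past 1.75 rad, which fits the stop at 1.5 plus the key's play. I handed in with the key still gripped (opening about 8 mm) and pressed down with about 8 N.
- **Bystanders:** The mug, spool core and screwdriver are at the same pixels as at the start.

**Not confirmed:** The lock angle is inferred from the hand turn and the moment, not read directly. A steady sideways force of about 5 N and moment of about 1 N m stayed on the gripped key. The side-camera positions were 1–2 mm off the arm's own readings, which is within the stated calibration.

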